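Set the catch cup under the spout and hold the counter's dial lever at the third notch

TASK

Lift the square brass cup up and off its hook bar, set it down (do not drop it) in the shallow tray under the coin counter's spout and let go of it. Only then press the spring-return dial lever on the counter's side down past its first two notches to the third, and finish while still holding it at the third notch, short of the end stop; it springs back if released. Leave the pill box, loupe and scale block where they are.

Things in the scene. Friction and masses are not known exactly. Their poses are not given: they have to be found in the camera images.
- cup: Square open brass cup, 56 (its x) x 54 (y) x 50 mm high, walls 3 mm, 110-220 g. Origin: centre of its underside, z up. Hangs upright, underside 90 mm above the table, by a 30 mm wide strap on its +x wall, flush with the rim: it sticks out 13 mm and turns down to 15 mm below the rim, leaving a 10 mm gap that sits over the hook bar. Grip from above across the two y faces (54 mm).
- hanger: Fixed wire stand on a 120 x 150 x 12 mm wooden base, all under 142 mm high. Origin on the table below the hook bar. Bar along its y, 8 mm thick, axis 133 mm up, posts at y +-55, 16 mm square stops on the bar at y +-26; a lower bar (98 mm up) steadies the cup's back. The cup hangs on the -x side, its centre 34 mm from the bar; raise it straight up 20 mm or more to free it.
- counter: Fixed cast-iron coin counter. Origin on the table under it; front faces its -x. Base plate 15 mm high, x -160 to +110, y +-85 mm. Housing x -40 to +110, y +-75, 192 mm high; brass hopper above to 262 mm. Spout in front to x -62, underside 80 mm up. Right (-y) flank: a fixed crank, not used. Left (+y) flank: brass dial plate (radius 56 mm) and spring-return lever.
- tray_centre (a point): Centre of the floor of the shallow tray in front of the counter's spout, 15 mm above the table, at x -110, y 0 in the counter's frame, axes as the counter's. Inside 66 (x) x 64 mm (y), steel lips 4 mm thick and 6 mm high. The cup's underside rests on this floor, sides parallel to the tray's, strap towards the counter or away from it.
- lever_pivot (a point): Pivot of the dial lever, 110 mm above the table at x -50, y +100 mm in the counter's frame, axes as the counter's; the lever turns about the y axis here. The knob's centre is 100 mm away, on the robot's (-x) side, at the pivot's height plus 100 mm x sin(0.5 - joint value).
- lever_knob (a point): Centre of the wooden cross-bar knob at the lever's end: a cylinder 18 mm in diameter, 44 mm long, along the counter's y. At rest 158 mm above the table; at the third notch 71 mm above it, at x -142 in the counter's frame. Press it from above with the closed fingertips following its arc, or grip it and carry it along the arc.
- dial_arm (a joint): Angle of the dial lever, rad: 0 at rest (0.5 rad above level), growing as the knob is pressed down. Notches (a dip in resistance, marked by steel studs on the dial plate) at 0.3, 0.6 and 0.9; end stop 1.15. Notches do not hold it, it springs back to 0: it pushes at the knob with about 3 N at rest, 9 N at the third notch, with +-2.5 N ripple from the notches.
- pill_box: Round tin pill box, 55 mm diameter, 20 mm high, loose. Origin: centre of its underside. Bystander.
- loupe: Brass and glass loupe, 48 mm lens ring 14 mm high with a 75 mm wooden handle to its -x, lying loose. Origin: underside of the ring's centre. Bystander.
- scale_block: Wooden scale block 120 x 80 x 30 mm with a low brass disc on top, loose. Origin: centre of its underside. Bystander.
- tube_rack: Fixed wooden rack 70 x 200 x 30 mm with five upright brass tubes, 124 mm high in all. Origin: centre of its underside. Bystander.
There are look-alikes about, which are no part of the job. Of the things that look like the cup, the largest one is meant.

How it is judged (in metres and radians):
On the way, in this order (a step that is already met when the one before it is completed fails the run):
1. the cup is lifted up and off the hook bar by the fingers (z of cup in the frame of hanger above 0.11 m and contact force between the fingers and cup above 0.5 N), for 0.1 s.
2. the cup stands in the tray, let go, with the lever still at rest (horizontal distance between cup and tray_centre below 0.01 m and z of cup in the frame of tray_centre between -0.003 and 0.003 m and angle between cup's own z axis and vertical below 0.06 rad and contact force between the fingers and cup below 0.1 N and linear speed of cup below 0.02 m/s and value of joint dial_arm below 0.15 rad), for 0.3 s.
At the end, for the whole second after the job is handed in: The fingers hold the lever still at the third notch (joint 0.9 within 0.09 rad) with more than 2 N, while the cup stands upright on the tray floor, within 10 mm of its centre, untouched by the fingers (value of joint dial_arm between 0.81 and 0.99 rad and velocity of joint dial_arm between -0.1 and 0.1 rad/s and contact force between the fingers and dial_arm above 2 N and horizontal distance between cup and tray_centre below 0.01 m and z of cup in the frame of tray_centre between -0.003 and 0.003 m and angle between cup's own z axis and vertical below 0.06 rad and contact force between the fingers and cup below 0.1 N and linear speed of cup below 0.02 m/s); the arm keeps its last pose, push and grip.
It fails at once if the lever is pressed while the cup is not in the tray (value of joint dial_arm above 0.2 rad and distance between cup and tray_centre above 0.03 m).
It fails at once if the cup is dropped (linear speed of cup above 0.5 m/s and contact force between the fingers and cup below 0.1 N).
It fails at once if the tin pill box is disturbed (distance of pill_box from where it was at the start of the episode above 0.02 m).
It fails at once if the loupe is disturbed (distance of loupe from where it was at the start of the episode above 0.02 m).
It fails at once if the wooden scale block is disturbed (distance of scale_block from where it was at the start of the episode above 0.02 m).
It also fails if it takes over 48 s, if anything falls off the work surface, if the arm or the gripper's body presses on something with over 40 N, if the wrist force passes 120 N, or if a joint passes its speed limit or range.

ROBOT

A 6-joint arm with a two-finger parallel gripper is mounted at the origin on the work surface. World frame = base frame: x ahead of the robot, y to its left, z up, the work surface at z = 0. Lengths are in mm, angles in degrees, forces in N, time in s.
With the tool pointing down it reaches from about 300 to 850 mm from the base axis. Payload 4.2 kg.
Tool frame: the origin (TCP) lies midway between the tips of the shut fingers; the grasp point (between the pads) lies 19 mm behind it; z points along the fingers, y is the direction in which the jaws open and shut (so a half turn about z gives the same grasp; the last joint's range is limited). The gripper opens to 91 mm and grips with 3 to 60 N. Pads are 32 mm wide; open, the fingers measure 118 mm over their backs; the gripper's body (76 mm by 178 mm) begins 60 mm behind the grasp point.
Start: joints at [-65.374, 18.312, 89.639, -0, 72.044, -1.146], TCP at [250.007, -517.822, 213.976] pointing down, gripper open.
Joint ranges: [-177.97, 177.97], [-48.28, 115.42], [12.27, 149.76], [-77.06, 257.06], [2.81, 150.46], [-146.56, 146.56]. Speed limits (degrees/s): [147.25, 147.25, 180, 180, 180, 180].

INTERFACE

Orientations are given as [roll, pitch, yaw] about the fixed x, y, z axes, in that order (R = Rz(yaw) Ry(pitch) Rx(roll)).
In Python, from workcell import env gives the robot as it stands.
- The arm moves only by the shell command python3 -m jog 'ROWS' [FORCE]. ROWS is JSON, a list of rows, each an object of numbers: "dx", "dy", "dz": the shift along the world's x, y, z in m; "wx", "wy", "wz": the turn, a rotation vector about the world's x, y, z in rad; "grip": the gripper's target within -1 to 1 (shut at 1, half-way at 0, fully open at -1). In form: [{"dx": .., "dy": .., "dz": .., "wx": .., "wy": .., "wz": .., "grip": ..}, ...]. A call has 1 to 10 rows; each row shifts and turns the commanded pose from where the row before left it; what a row does not reach is not made up. A row lasts 1/10 s, in which the tool goes at most 50 mm and 8.59 degrees, less where a joint would pass 70% of its speed; a pose out of reach is approached as far as the arm can. A call with a gripper value outside its range is refused whole. The fingers move at their own pace and stop on an object; FORCE is the grip in N (left out, the last holds). Time passes only in rows, so rows that do not move let the fingers close. It gives the time, the measured TCP pose, the force and the opening at its end, in the units of the state.
- env.state(): the state, without advancing time (a new reading comes with each control period).
- env.grab_frame(name): name is "scene" or "side" or "wrist"; returns the picture (420x560x3 uint8, red, green, blue); there is no depth.
- env.get_calibration(name): a dict with "fx", "fy", "cx", "cy" (pixels), "R" (3x3) and "t" (3): a world point X has camera coordinates R X + t. Camera axes: x right, y down, z forward; pixel columns grow to the right and rows downward; lengths in mm; the calibration is good to about 2 mm. A picture is of the moment at which its call begins: read the wrist's pose just before it. get_calibration takes no time and is no camera call; for the wrist camera it gives the pose at the moment of the call.
- env.job_done(): hands the job in, once; it reports no verdict.
The state is a dict: "time_s": time; "qpos": joint angles; "qvel": joint speeds; "effort": joint torques, N m; "ee_pos": TCP position; "ee_rot": TCP orientation; "force": force on the tool from outside, world axes, zero at the start; "torque": the same for the moment, N m; "gripper_width": finger opening in mm.
Only numpy, scipy, OpenCV 4.12 (cv2) and the standard library are available. Lean on these libraries where they do the work, as an engineer would, in place of code of your own. Each camera call takes 0.05 s, during which the arm holds its last target. There are 200 camera calls.

## Working session

There is one attempt and no reset: what is moved stays moved. The work goes in short steps, Python scripts to look and compute and a shell command to move; the robot and the scene stay as the last step left them, time stands still between calls to the robot, and variables do not carry over. Pictures are saved under pics/ and viewed, about 8 in all and at most 12, crops included, and the job is handed in when it is done.

```bash
mkdir -p pics; ls
python3 - <<'E'
from workcell import env
import cv2
for n in ("scene","side"):
    cv2.imwrite(f"pics/{n}0.png",cv2.cvtColor(env.grab_frame(n),cv2.COLOR_RGB2BGR))
    c=env.get_calibration(n);print(n,{k:(v if not hasattr(v,'tolist') else v.tolist()) for k,v in c.items()})
print(env.state())
E
```

```text
pics
scene {'fx': 423.29316409018594, 'fy': 423.29316409018594, 'cx': 280.5847577776922, 'cy': 208.851321651083, 'R': [[-0.17205546733967106, 0.9850870785906981, -0.0006031187041152836], [0.6361197861886684, 0.1106372601303123, -0.7636170599784555], [-0.7521625713752379, -0.1317681458642471, -0.6456691273072364]], 't': [34.63283124365113, -265.05802359326293, 1517.630768938149]}
side {'fx': 395.7894648289879, 'fy': 395.7894648289879, 'cx': 283.2880139022334, 'cy': 205.92078332340594, 'R': [[-0.9970204107163264, -0.07713798920244525, 0.0001767395024049841], [-0.0507878792937678, 0.654713213345097, -0.7541692115090483], [0.05805938280665704, -0.7519310732328736, -0.6566801117553119]], 't': [567.9457670729051, 67.14081323533223, 1023.8189487842716]}
{'time_s': 0.1, 'qpos': array([-6.53754559e+01,  1.83471937e+01,  8.96977302e+01, -5.76883463e-04,
        7.20423322e+01, -1.14559392e+00]), 'qvel': array([-0.05340164, -0.023139  , -0.16534992,  0.01761589, -0.06416563,
        0.02347927]), 'effort': array([ 8.78256305e-04, -4.13333094e+01, -2.32509971e+01,  7.29198684e-02,
        4.21956251e-02, -4.55274585e-05]), 'ee_pos': array([ 249.80983522, -517.42299857,  213.22362515]), 'ee_rot': array([-1.79912750e+02, -1.19611633e-03,  2.57703154e+01]), 'force': array([-0.23981927,  0.17894723, -0.43080869]), 'torque': array([-0.03530231, -0.02683905, -0.00929159]), 'gripper_width': 91.30615260420674}
```

View pics/scene0.png

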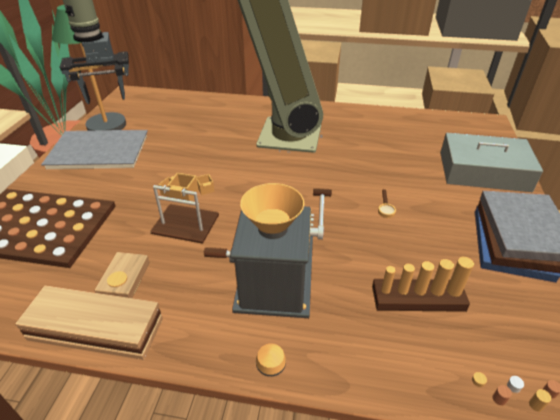

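View pics/side0.png

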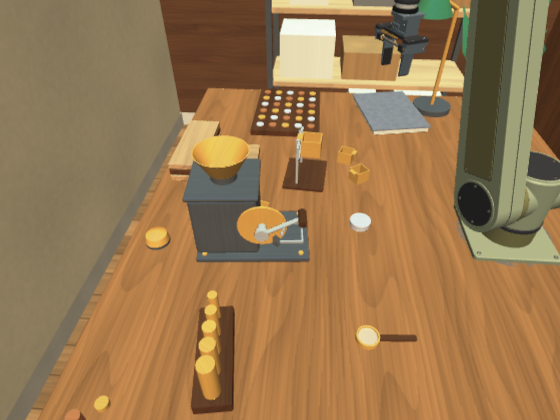

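The scene view shows the counter at about (275,250) with its lever knob at (322,192), and the hanger at (185,210) with a cup at (180,185). The side view shows the counter at (225,215), its lever knob at (302,217) and the hanger at (305,165). 

Things that could be taken for the cup, in side-view pixels:
- the hanging cup (311,144)
- a small cup (347,155)
- a small cup (359,174)

The largest is the one hanging on the bar. I'll check it in a close crop.

Run:
```python
import cv2,numpy as np
a=cv2.imread("pics/side0.png");b=cv2.imread("pics/scene0.png")
def crop(im,x,y,w,h,s):
    c=cv2.resize(im[y:y+h,x:x+w],None,fx=s,fy=s,interpolation=cv2.INTER_CUBIC)
    for i in range(0,w,10):
        cv2.line(c,(i*s,0),(i*s,6 if (x+i)%50 else 14),(255,255,255),1)
        if (x+i)%20==0: cv2.putText(c,str(x+i),(i*s,24),0,.35,(255,255,255),1)
    for i in range(0,h,10):
        cv2.line(c,(0,i*s),(6,i*s),(255,255,255),1)
        if (y+i)%20==0: cv2.putText(c,str(y+i),(8,i*s+4),0,.35,(255,255,255),1)
    return c
cv2.imwrite("pics/c1.png",np.hstack([crop(a,280,120,100,75,4),crop(b,140,160,95,75,4)]))
cv2.imwrite("pics/c2.png",np.hstack([crop(a,180,130,140,135,3),crop(b,200,180,125,135,3)]))
```

```text
(no output)
```

View pics/c1.png

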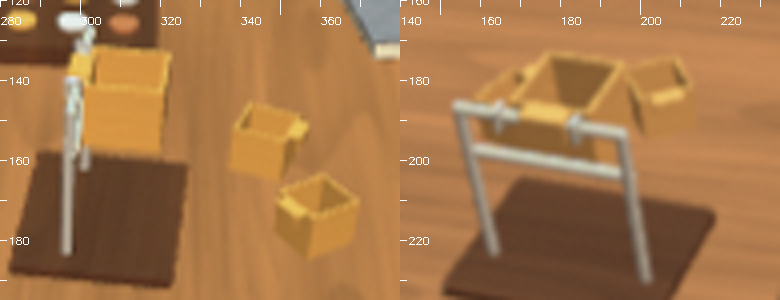

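View pics/c2.png

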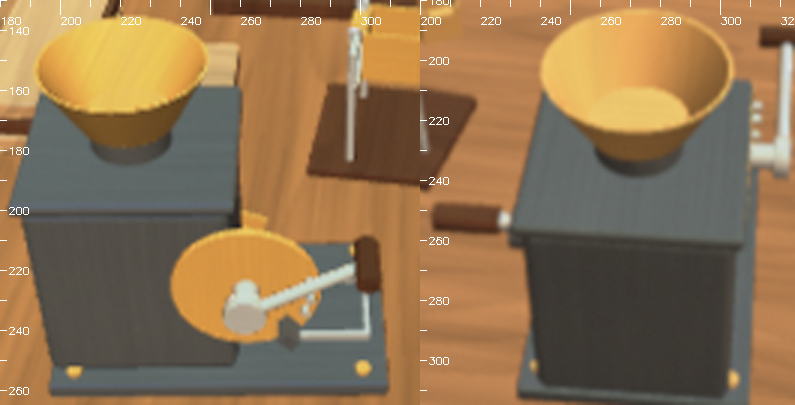

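The side crop shows the cup hanging by its strap, rim corners at (304,132), (322,132), (321,142) and (301,140). Two clearly smaller cups stand behind it on the table at (346,152) and (359,172). The counter crop shows the lever knob at (303,218), the dial plate, and the tray's steel lip at (281–299,242).

```bash
cat > h.py <<'E'
import numpy as np
from workcell import env
def ray(n,u,v,z,c=None):
    c=c or env.get_calibration(n);R=np.array(c["R"]);t=np.array(c["t"])
    o=-R.T@t;d=R.T@np.array([(u-c["cx"])/c["fx"],(v-c["cy"])/c["fy"],1]);return o+d*(z-o[2])/d[2]
def proj(n,X):
    c=env.get_calibration(n);p=np.array(c["R"])@X+np.array(c["t"]);return c["fx"]*p[0]/p[2]+c["cx"],c["fy"]*p[1]/p[2]+c["cy"]
E
python3 - <<'E'
from h import *
np.set_printoptions(precision=1,suppress=True)
def show(l,n,z,pts):
    P=np.array([ray(n,u,v,z)[:2] for u,v in pts]);d=np.diff(np.vstack([P,P[:1]]),axis=0)
    print(l,P.tolist() and P.round(1).tolist(),"mean",P.mean(0),"len",np.hypot(*d.T),"ang",np.degrees(np.arctan2(d[:,1],d[:,0])))
show("cup side","side",140,[(304.2,132),(322.5,132.5),(321.2,141.7),(300.7,140.5)])
show("cup scene","scene",140,[(175,173.7),(195.5,175.7),(187.5,188.7),(169.5,185.7)])
show("hbase side","side",12,[(291.2,158),(327,161.2),(323,192),(282,187.5)])
show("hbase scene","scene",12,[(168.7,204.5),(218.7,212.5)])
show("cbase side","side",15,[(309,255.7),(306.7,210.7),(196.7,253.5)])
show("chouse scene","scene",192,[(306.5,207),(308,262),(231,257),(240,205)])
show("chouse side","side",192,[(259.5,159),(257,200),(187.5,200)])
show("knob side","side",158,[(302.5,209.5),(303.3,226.7)])
show("knob scene","scene",158,[(313,192),(331,192)])
show("misc side","side",15,[(360,222),(368,337),(157,237)])
E
```

```text
cup side [[527.0, -222.7], [474.9, -224.0], [478.4, -174.5], [535.0, -176.4]] mean [ 503.8 -199.4] len [52.1 49.6 56.6 47. ] ang [-178.6   86.    -1.9  -99.7]
cup scene [[481.5, -228.3], [480.9, -173.2], [536.8, -174.9], [532.8, -223.3]] mean [ 508.  -199.9] len [55.1 56.  48.6 51.6] ang [  90.6   -1.8  -94.8 -174.5]
hbase side [[565.9, -277.4], [452.6, -268.3], [464.9, -113.3], [583.0, -124.8]] mean [ 516.6 -195.9] len [113.6 155.5 118.7 153.5] ang [175.4  85.5  -5.6 -96.4]
hbase scene [[459.9, -276.9], [469.2, -127.4]] mean [ 464.5 -202.2] len [149.8 149.8] ang [ 86.4 -93.6]
cbase side [[497.9, 134.3], [508.6, -26.2], [766.0, 148.1]] mean [590.8  85.4] len [160.9 310.9 268.5] ang [ -86.2   34.1 -177.1]
chouse scene [[618.4, 129.6], [776.5, 152.5], [788.8, 7.7], [636.3, -13.1]] mean [705.   69.2] len [159.8 145.3 153.8 143.9] ang [   8.2  -85.2 -172.2   97.2]
chouse side [[626.3, -2.2], [613.1, 147.4], [757.1, 158.6]] mean [665.5 101.2] len [150.2 144.4 207.3] ang [  95.     4.4 -129.1]
knob side [[518.1, 131.4], [514.3, 184.4]] mean [516.2 157.9] len [53.1 53.1] ang [ 94.1 -85.9]
knob scene [[520.0, 134.0], [512.7, 176.2]] mean [516.4 155.1] len [42.8 42.8] ang [ 99.9 -80.1]
misc side [[368.9, 7.3], [375.8, 338.9], [878.2, 101.4]] mean [541.  149.2] len [331.7 555.7 518. ] ang [  88.8  -25.3 -169.5]
```

```bash
python3 -m jog '[{"dx":0.0,"dy":0.032,"dz":0.02,"grip":-1},{"dx":0.028,"dy":0.032,"dz":0.02,"wz":-0.09},{"dx":0.028,"dy":0.032,"dz":0.02,"wz":-0.09},{"dx":0.028,"dy":0.032,"dz":0.02,"wz":-0.09},{"dx":0.028,"dy":0.032,"dz":0.01,"wz":-0.09},{"dx":0.028,"dy":0.032,"wz":-0.09},{"dx":0.028,"dy":0.032,"wz":-0.09},{"dx":0.028,"dy":0.032},{"dx":0.03,"dy":0.032},{"dx":0.03,"dy":0.03}]' 20 && python3 -m jog '[{},{}]'
python3 - <<'E'
from workcell import env
import cv2
s=env.state();print(s["ee_pos"],s["ee_rot"],s["force"],s["time_s"])
c=env.get_calibration("wrist");print(c)
cv2.imwrite("pics/w1.png",cv2.cvtColor(env.grab_frame("wrist"),cv2.COLOR_RGB2BGR))
E
```

```text
[ 249.80983522 -517.42299857  213.22362515] [-1.79912750e+02 -1.19611633e-03  2.57703154e+01] [-0.23981927  0.17894723 -0.43080869] 0.1
{'fx': 325.0376592977914, 'fy': 325.0376592977914, 'cx': 280.02575733845765, 'cy': 206.49996702227278, 'R': array([[ 0.43406472, -0.90087963, -0.0019242 ],
       [-0.86265602, -0.41626138,  0.287317  ],
       [-0.259639  , -0.12305425, -0.95783362]]), 't': array([-575.42797406,  -32.38573515,  393.96961072])}invalid input
```

View pics/w1.png

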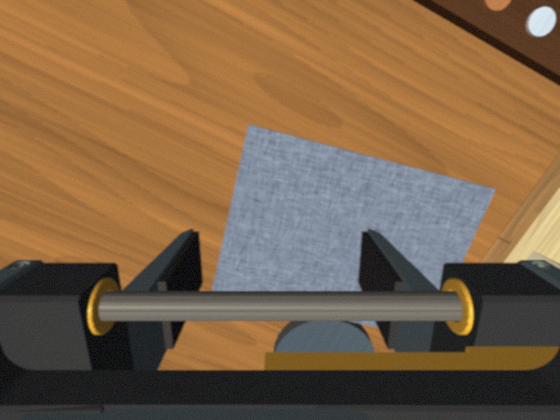

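The move was refused as "invalid input" and the arm is still at its start, so this view shows only the table there. I'll try again with every field given.

```bash
python3 -m jog '[{"dx":0.0,"dy":0.032,"dz":0.02,"wx":0,"wy":0,"wz":0,"grip":-1},{"dx":0.028,"dy":0.032,"dz":0.02,"wx":0,"wy":0,"wz":-0.09,"grip":-1},{"dx":0.028,"dy":0.032,"dz":0.02,"wx":0,"wy":0,"wz":-0.09,"grip":-1},{"dx":0.028,"dy":0.032,"dz":0.02,"wx":0,"wy":0,"wz":-0.09,"grip":-1},{"dx":0.028,"dy":0.032,"dz":0.01,"wx":0,"wy":0,"wz":-0.09,"grip":-1},{"dx":0.028,"dy":0.032,"dz":0,"wx":0,"wy":0,"wz":-0.09,"grip":-1},{"dx":0.028,"dy":0.032,"dz":0,"wx":0,"wy":0,"wz":-0.09,"grip":-1},{"dx":0.014,"dy":0.032,"dz":0,"wx":0,"wy":0,"wz":0,"grip":-1},{"dx":0,"dy":0.032,"dz":0,"wx":0,"wy":0,"wz":0,"grip":-1},{"dx":0,"dy":0.03,"dz":0,"wx":0,"wy":0,"wz":0,"grip":-1}]' 20
```

```text
time_s: 1.15
ee_pos: [432.1, -198.2, 303.5]
ee_rot: [-180.0, 0.1, -5.1]
force: [0.4, -0.3, -0.5]
gripper_width: 91.5
```

```bash
python3 -m jog '[{"dx":0,"dy":0,"dz":0,"wx":0,"wy":0,"wz":0,"grip":-1}]'
python3 - <<'E'
from h import *
import cv2,pickle
c=env.get_calibration("wrist");pickle.dump(c,open("w2.pkl","wb"))
print(-np.array(c["R"]).T@c["t"], proj("wrist",np.array([506,-199.5,140])))
cv2.imwrite("pics/w2.png",cv2.cvtColor(env.grab_frame("wrist"),cv2.COLOR_RGB2BGR))
E
```

```text
time_s: 1.25
ee_pos: [431.7, -196.8, 304.0]
ee_rot: [-179.9, 0.0, -5.0]
force: [-0.2, -0.8, 0.1]
gripper_width: 91.4
[ 513.78474836 -205.40516199  476.27266728] (np.float64(275.45556623424875), np.float64(117.36352961656866))
```

View pics/w2.png

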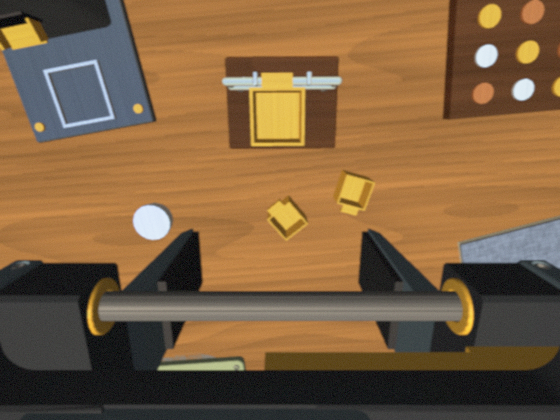

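The wrist view shows the hanging cup's rim from (249,87) to (306,147). The two smaller cups stand at (287,218) and (353,192), the pill box at (152,222), and the empty tray's light lips lie at about (44–115, 61–127).

Run:
```python
from h import *
import cv2,pickle
c=pickle.load(open("w2.pkl","rb"))
im=cv2.imread("pics/w2.png");hsv=cv2.cvtColor(im,cv2.COLOR_BGR2HSV)
print("px lip",im[61,97],hsv[61,97],"plate",hsv[90,80],hsv[135,60],"cup",hsv[115,277],hsv[147,277],"wood",hsv[200,220],"base",hsv[100,235])
def rect(m,z,l,off):
    cs,_=cv2.findContours(m,cv2.RETR_EXTERNAL,cv2.CHAIN_APPROX_NONE);k=max(cs,key=cv2.contourArea)
    pts=np.array([ray("wrist",u+off[0],v+off[1],z,c)[:2] for u,v in k[:,0].astype(float)],np.float32)
    r=cv2.minAreaRect(pts);print(l,cv2.boundingRect(k),r)
x,y,w,h=235,82,90,72
s=hsv[y:y+h,x:x+w];m=((s[...,1]>150)&(s[...,2]>130)).astype(np.uint8)*255
rect(m,140,"cup+strap",(x,y))
m2=m.copy();m2[:7]=0; rect(m2,140,"cup cut",(x,y))
x,y,w,h=35,52,90,82
s=hsv[y:y+h,x:x+w]
for th in (120,140,160): rect(((s[...,2]>th)&(s[...,1]<110)).astype(np.uint8)*255,21,"tray %d"%th,(x,y))
# hanger base rect
x,y,w,h=215,50,135,105
s=hsv[y:y+h,x:x+w];rect(((s[...,2]<100)).astype(np.uint8)*255,12,"hbase",(x,y))
```

```text
px lip [144 131 121] [107  41 144] plate [106  64 123] [110  62 123] cup [ 22 159 231] [ 14 159 104] wood [ 15 162 189] base [ 10 136  92]
cup+strap (14, 0, 57, 65) ((508.2487487792969, -201.2794647216797), (56.436832427978516, 61.316856384277344), 85.01555633544922)
cup cut (14, 7, 57, 58) ((505.0688781738281, -201.00213623046875), (56.436832427978516, 54.93313217163086), 85.01555633544922)
tray 120 (6, 0, 84, 82) ((555.4887084960938, 55.43191909790039), (124.87034606933594, 101.48810577392578), 84.98699188232422)
tray 140 (7, 7, 73, 70) ((555.161376953125, 59.883460998535156), (76.91520690917969, 75.14479064941406), 5.0041704177856445)
tray 160 (8, 7, 71, 69) ((555.201904296875, 59.72228240966797), (75.85267639160156, 73.90022277832031), 4.896133899688721)
hbase (91, 39, 31, 53) ((499.89898681640625, -259.4495544433594), (40.39741134643555, 68.17633056640625), 86.32231903076172)
```

Measured: cup at (505.5,-201), yaw -5°; tray at (555.2,59.8), yaw +5°. 

With the tool vertical over the tray, the 178 mm gripper body would hit the lever knob. I'll tilt the tool 50° about the jaw axis so the body stays on the robot's side.

```bash
python3 -m jog '[{"dx":0,"dy":0,"dz":0,"wx":-0.0127,"wy":-0.145,"wz":0,"grip":-1},{"dx":0,"dy":0,"dz":0,"wx":-0.0127,"wy":-0.145,"wz":0,"grip":-1},{"dx":0,"dy":0,"dz":0,"wx":-0.0127,"wy":-0.145,"wz":0,"grip":-1},{"dx":0,"dy":0,"dz":0,"wx":-0.0127,"wy":-0.145,"wz":0,"grip":-1},{"dx":0,"dy":0,"dz":0,"wx":-0.0127,"wy":-0.145,"wz":0,"grip":-1},{"dx":0,"dy":0,"dz":0,"wx":-0.0127,"wy":-0.145,"wz":0,"grip":-1},{"dx":0.0205,"dy":-0.00125,"dz":-0.025,"wx":0,"wy":0,"wz":0,"grip":-1},{"dx":0.0205,"dy":-0.00125,"dz":-0.025,"wx":0,"wy":0,"wz":0,"grip":-1},{"dx":0.0205,"dy":-0.00125,"dz":-0.025,"wx":0,"wy":0,"wz":0,"grip":-1},{"dx":0.0205,"dy":-0.00125,"dz":-0.025,"wx":0,"wy":0,"wz":0,"grip":-1}]' 25; python3 -m jog '[{"dx":0,"dy":0,"dz":0,"wx":0,"wy":0,"wz":0,"grip":-1},{"dx":0,"dy":0,"dz":0,"wx":0,"wy":0,"wz":0,"grip":-1},{"dx":0,"dy":0,"dz":0,"wx":0,"wy":0,"wz":0,"grip":-1}]'
```

```text
time_s: 2.3
ee_pos: [515.8, -202.8, 202.3]
ee_rot: [-179.3, -45.9, -5.0]
force: [1.0, 0.3, 0.3]
gripper_width: 91.2
time_s: 2.6
ee_pos: [515.3, -202.0, 204.4]
ee_rot: [-179.3, -46.0, -5.0]
force: [0.1, 0.6, 0.3]
gripper_width: 91.4
```

```bash
python3 -m jog '[{"dx":-0.001,"dy":0,"dz":0,"wx":-0.006,"wy":-0.07,"wz":0,"grip":-1},{"dx":0,"dy":0,"dz":-0.03,"wx":0,"wy":0,"wz":0,"grip":-1},{"dx":0,"dy":0,"dz":-0.03,"wx":0,"wy":0,"wz":0,"grip":-1},{"dx":0,"dy":0,"dz":-0.02,"wx":0,"wy":0,"wz":0,"grip":-1},{"dx":0,"dy":0,"dz":-0.01,"wx":0,"wy":0,"wz":0,"grip":-1},{"dx":0,"dy":0,"dz":0,"wx":0,"wy":0,"wz":0,"grip":-1},{"dx":0,"dy":0,"dz":0,"wx":0,"wy":0,"wz":0,"grip":-1}]' 25
python3 - <<'E'
from h import *
import cv2
a=env.grab_frame("side")[90:210,240:400];b=env.grab_frame("wrist")
im=np.hstack([cv2.resize(a,(440,330)),cv2.resize(b,(360,330))])
cv2.imwrite("pics/g1.png",cv2.cvtColor(im,cv2.COLOR_RGB2BGR))
E
```

```text
time_s: 3.3
ee_pos: [515.6, -200.2, 119.7]
ee_rot: [-178.9, -49.0, -5.0]
force: [0.3, -0.4, 0.5]
gripper_width: 91.1
```

View pics/g1.png

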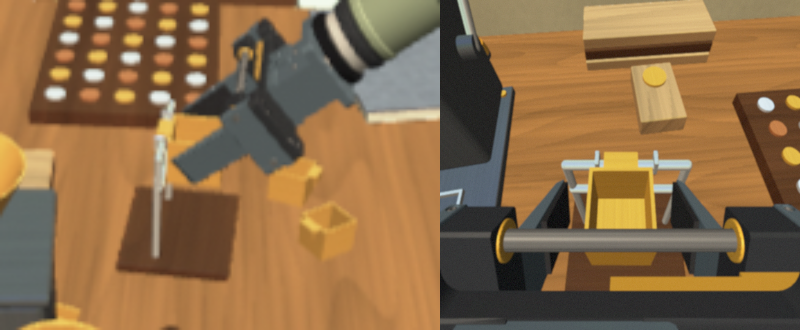

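The fingers straddle the cup evenly: in the wrist view the cup is centred at x=621 between fingers at 555 and 690. I'll go down a little and close.

```bash
python3 -m jog '[{"dx":-0.002,"dy":-0.001,"dz":-0.004,"wx":0,"wy":0,"wz":0,"grip":-1},{"dx":0,"dy":0,"dz":0,"wx":0,"wy":0,"wz":0,"grip":1},{"dx":0,"dy":0,"dz":0,"wx":0,"wy":0,"wz":0,"grip":1},{"dx":0,"dy":0,"dz":0,"wx":0,"wy":0,"wz":0,"grip":1},{"dx":0,"dy":0,"dz":0,"wx":0,"wy":0,"wz":0,"grip":1},{"dx":0,"dy":0,"dz":0,"wx":0,"wy":0,"wz":0,"grip":1},{"dx":0,"dy":0,"dz":0,"wx":0,"wy":0,"wz":0,"grip":1},{"dx":0,"dy":0,"dz":0,"wx":0,"wy":0,"wz":0,"grip":1}]' 25; python3 -m jog '[{"dx":0,"dy":0,"dz":0,"wx":0,"wy":0,"wz":0,"grip":1},{"dx":0,"dy":0,"dz":0,"wx":0,"wy":0,"wz":0,"grip":1},{"dx":0,"dy":0,"dz":0,"wx":0,"wy":0,"wz":0,"grip":1}]'
```

```text
time_s: 4.2
ee_pos: [513.3, -200.5, 114.2]
ee_rot: [-178.8, -48.8, -5.1]
force: [0.9, 0.6, 0.8]
gripper_width: 53.9
time_s: 4.5
ee_pos: [513.3, -200.4, 114.2]
ee_rot: [-178.8, -48.8, -5.1]
force: [0.9, 0.5, 0.5]
gripper_width: 54.0
```

```bash
python3 -m jog '[{"dx":0,"dy":0,"dz":0.006,"wx":0,"wy":0,"wz":0,"grip":1},{"dx":0,"dy":0,"dz":0.012,"wx":0,"wy":0,"wz":0,"grip":1},{"dx":0,"dy":0,"dz":0.012,"wx":0,"wy":0,"wz":0,"grip":1},{"dx":0,"dy":0,"dz":0.015,"wx":0,"wy":0,"wz":0,"grip":1},{"dx":0,"dy":0,"dz":0.015,"wx":0,"wy":0,"wz":0,"grip":1},{"dx":0,"dy":0,"dz":0,"wx":0,"wy":0,"wz":0,"grip":1},{"dx":0,"dy":0,"dz":0,"wx":0,"wy":0,"wz":0,"grip":1}]'
python3 - <<'E'
from h import *
import cv2
a=env.grab_frame("side")[90:210,240:400];b=env.grab_frame("wrist")
im=np.hstack([cv2.resize(a,(440,330)),cv2.resize(b,(360,330))])
cv2.imwrite("pics/l1.png",cv2.cvtColor(im,cv2.COLOR_RGB2BGR))
E
```

```text
time_s: 5.2
ee_pos: [512.8, -200.4, 173.6]
ee_rot: [-178.8, -48.8, -5.1]
force: [-0.8, 0.6, -1.8]
gripper_width: 53.8
```

View pics/l1.png

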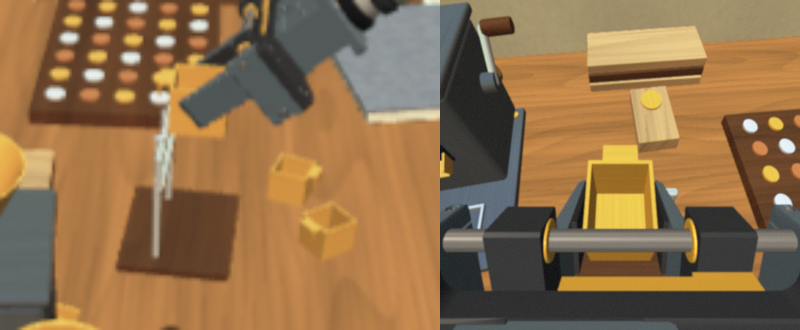

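The cup is clear of the bar and level. I'll move back, across, and to a staging point on the robot's side of the tray.

```bash
python3 -m jog '[{"dx":-0.025,"dy":0,"dz":0,"wx":0,"wy":0,"wz":0,"grip":1},{"dx":-0.025,"dy":0.02,"dz":0,"wx":0,"wy":0,"wz":0,"grip":1},{"dx":0,"dy":0.03,"dz":0,"wx":0,"wy":0,"wz":0.025,"grip":1},{"dx":0,"dy":0.035,"dz":0,"wx":0,"wy":0,"wz":0.025,"grip":1},{"dx":0,"dy":0.035,"dz":0,"wx":0,"wy":0,"wz":0.025,"grip":1},{"dx":0,"dy":0.035,"dz":0,"wx":0,"wy":0,"wz":0.025,"grip":1},{"dx":0,"dy":0.035,"dz":0,"wx":0,"wy":0,"wz":0.025,"grip":1},{"dx":0,"dy":0.03,"dz":0,"wx":0,"wy":0,"wz":0.025,"grip":1},{"dx":0,"dy":0.022,"dz":0,"wx":0,"wy":0,"wz":0.025,"grip":1},{"dx":0,"dy":0.01,"dz":0,"wx":0,"wy":0,"wz":0,"grip":1}]' && python3 -m jog '[{"dx":0,"dy":0,"dz":-0.02,"wx":0,"wy":0,"wz":0,"grip":1},{"dx":0,"dy":0,"dz":-0.02,"wx":0,"wy":0,"wz":0,"grip":1},{"dx":0,"dy":0,"dz":-0.02,"wx":0,"wy":0,"wz":0,"grip":1},{"dx":0,"dy":0,"dz":-0.02,"wx":0,"wy":0,"wz":0,"grip":1},{"dx":0,"dy":0,"dz":-0.02,"wx":0,"wy":0,"wz":0,"grip":1},{"dx":0,"dy":0,"dz":-0.01,"wx":0,"wy":0,"wz":0,"grip":1},{"dx":0,"dy":0,"dz":0,"wx":0,"wy":0,"wz":0,"grip":1},{"dx":0,"dy":0,"dz":0,"wx":0,"wy":0,"wz":0,"grip":1}]'
python3 - <<'E'
from h import *
import cv2,pickle
s=env.state();print(s["qpos"].round(1))
c=env.get_calibration("wrist");pickle.dump(c,open("w3.pkl","wb"))
cv2.imwrite("pics/w3.png",cv2.cvtColor(env.grab_frame("wrist"),cv2.COLOR_RGB2BGR))
E
```

```text
time_s: 6.3
ee_pos: [462.5, 49.7, 172.9]
ee_rot: [-178.8, -48.7, 4.9]
force: [0.5, -0.8, -1.9]
gripper_width: 54.3
time_s: 7.1
ee_pos: [482.5, 50.0, 78.9]
ee_rot: [-178.8, -47.6, 4.8]
force: [0.8, 0.7, -2.8]
gripper_width: 54.0
[  2.6  14.4 149.7 174.7  31.8 -87. ]
```

View pics/w3.png

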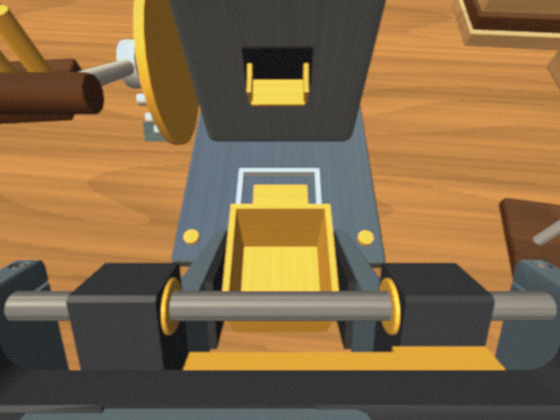

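The cup is held level and pointing at the tray, with the tray's far lip at (237–322,170). To the left, the knob at (100,90) is well clear. The elbow is near its limit, so the tool ended 20 mm forward of and 26 mm above what I asked. I'll measure how the cup lines up sideways with the tray.

Run:
```python
from h import *
import cv2,pickle
c=pickle.load(open("w3.pkl","rb"))
im=cv2.imread("pics/w3.png");hsv=cv2.cvtColor(im,cv2.COLOR_BGR2HSV)
rows=lambda v,f,a,b:[a+i for i in range(b-a) if f(hsv[v,a+i])]
brass=lambda p:p[1]>150 and p[2]>90 and 15<=p[0]<35
lip=lambda p:p[1]<110 and p[2]>140
n=np.array([-np.sin(np.radians(5)),np.cos(np.radians(5))]);f=np.array([n[1],-n[0]])
for v in (207,209,212):
    r=rows(v,brass,215,350);P=[ray("wrist",u,v,104.7,c)[:2] for u in (r[0]-.5,r[-1]+.5)];print("cup",v,r[0],r[-1],[(p@f,p@n) for p in P],"lat",np.mean([p@n for p in P]))
for v in (168,170,172,180,190,200):
    r=rows(v,lip,215,345)
    if r: P=[ray("wrist",u,v,21,c)[:2] for u in (r[0]-.5,r[-1]+.5)];print("tray",v,r[0],r[-1],[(p@f,p@n) for p in P],"lat",np.mean([p@n for p in P]))
r=[v for v in range(150,190) if lip(hsv[v,300])];print(r,[ray("wrist",300,v,21,c)[:2]@f for v in (r[0]-.5,r[-1]+.5)])
t=np.array([555.2,59.8]);e=np.array([482.5,50.0]);print("tray1 f,n",t@f,t@n,"tcp",e@f,e@n)
```

```text
cup 207 231 329 [(np.float64(504.64912499450315), np.float64(33.193223016730705)), (np.float64(504.8000194270392), np.float64(-20.443868588386483))] lat 6.374677214172111
cup 209 231 329 [(np.float64(503.38995733191393), np.float64(33.08045614885988)), (np.float64(503.54651811781594), np.float64(-20.36021672115916))] lat 6.360119713850361
cup 212 231 329 [(np.float64(501.5184390127444), np.float64(32.9128491928635)), (np.float64(501.6833375306069), np.float64(-20.235878171247045))] lat 6.338485510808226
tray 168 238 319 [(np.float64(595.6905498125159), np.float64(47.12266429040569)), (np.float64(595.7173142891273), np.float64(-27.226502918313148))] lat 9.94808068604627
tray 170 238 320 [(np.float64(593.4217239904917), np.float64(46.94467464617644)), (np.float64(593.4588239775709), np.float64(-28.010336401052182))] lat 9.467169122562128
tray 172 237 320 [(np.float64(591.1701880113193), np.float64(47.671672489774046)), (np.float64(591.2177090601422), np.float64(-27.89246279212178))] lat 9.889604848826133
tray 180 237 321 [(np.float64(582.3402880422512), np.float64(46.96496046030733)), (np.float64(582.4271734918233), np.float64(-28.311751322365005))] lat 9.326604568971163
tray 190 236 321 [(np.float64(571.6789404242004), np.float64(46.98447725552904)), (np.float64(571.8125772949709), np.float64(-27.736784030418264))] lat 9.62384661255539
tray 200 235 322 [(np.float64(561.414237681178), np.float64(47.0032679477215)), (np.float64(561.594257328069), np.float64(-28.0320829568373))] lat 9.485592495442098
[167, 168, 169, 170, 171, 172, 184] [np.float64(597.418698904594), np.float64(577.5732308786729)]
tray1 f,n 558.2992097968471 11.183574572386563 tcp 485.02172896665013 7.757089028842213
```

```bash
python3 -m jog '[{"dx":0.012,"dy":0.0015,"dz":-0.008,"wx":0.0,"wy":0,"wz":0,"grip":1},{"dx":0.012,"dy":0.0015,"dz":-0.008,"wx":0.0009,"wy":-0.01,"wz":0,"grip":1},{"dx":0.012,"dy":0.0015,"dz":-0.008,"wx":0.0009,"wy":-0.01,"wz":0,"grip":1},{"dx":0,"dy":0,"dz":0,"wx":0,"wy":0,"wz":0,"grip":1},{"dx":0,"dy":0,"dz":0,"wx":0,"wy":0,"wz":0,"grip":1}]'
```

```text
time_s: 7.65
ee_pos: [518.5, 54.5, 55.5]
ee_rot: [-178.8, -48.8, 4.8]
force: [-0.0, 0.3, -2.5]
gripper_width: 53.4
```

```bash
python3 -m jog '[{"dx":0.009,"dy":0.0012,"dz":-0.001,"wx":0,"wy":0,"wz":0,"grip":1},{"dx":0.009,"dy":0.0012,"dz":-0.001,"wx":0,"wy":0,"wz":0,"grip":1},{"dx":0.009,"dy":0.0012,"dz":-0.001,"wx":0,"wy":0,"wz":0,"grip":1},{"dx":0.009,"dy":0.0012,"dz":-0.001,"wx":0,"wy":0,"wz":0,"grip":1},{"dx":0.009,"dy":0.0012,"dz":-0.001,"wx":0,"wy":0,"wz":0,"grip":1},{"dx":0,"dy":0,"dz":0,"wx":0,"wy":0,"wz":0,"grip":1},{"dx":0,"dy":0,"dz":0,"wx":0,"wy":0,"wz":0,"grip":1}]'
python3 - <<'E'
from h import *
import cv2,pickle
a=env.grab_frame("side")[180:270,180:340]
c=env.get_calibration("wrist");pickle.dump(c,open("w4.pkl","wb"))
b=env.grab_frame("wrist");cv2.imwrite("pics/w4.png",cv2.cvtColor(b,cv2.COLOR_RGB2BGR))
im=np.hstack([cv2.resize(a,(400,225)),cv2.resize(b[100:325,80:480],(400,225))])
cv2.imwrite("pics/p1.png",cv2.cvtColor(im,cv2.COLOR_RGB2BGR))
E
```

```text
time_s: 8.35
ee_pos: [563.9, 60.6, 50.0]
ee_rot: [-178.8, -48.7, 4.8]
force: [-0.2, 0.1, -1.6]
gripper_width: 53.9
```

View pics/p1.png

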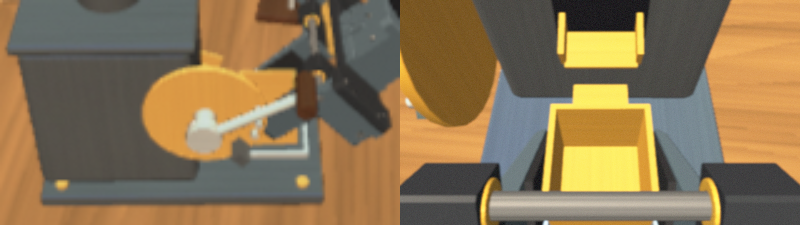

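The lever is still at rest, with the gripper body behind and below the knob and the cup above the tray. I'll lower slowly, watching the force.

```bash
python3 -m jog '[{"dx":-0.0006,"dy":0,"dz":-0.002,"wx":0,"wy":0,"wz":0,"grip":1},{"dx":0,"dy":0,"dz":-0.002,"wx":0,"wy":0,"wz":0,"grip":1},{"dx":0,"dy":0,"dz":-0.002,"wx":0,"wy":0,"wz":0,"grip":1},{"dx":0,"dy":0,"dz":-0.002,"wx":0,"wy":0,"wz":0,"grip":1},{"dx":0,"dy":0,"dz":0,"wx":0,"wy":0,"wz":0,"grip":1},{"dx":0,"dy":0,"dz":0,"wx":0,"wy":0,"wz":0,"grip":1}]' && python3 -m jog '[{"dx":0,"dy":0,"dz":-0.0015,"wx":0,"wy":0,"wz":0,"grip":1},{"dx":0,"dy":0,"dz":0,"wx":0,"wy":0,"wz":0,"grip":1},{"dx":0,"dy":0,"dz":0,"wx":0,"wy":0,"wz":0,"grip":1}]'&& python3 -m jog '[{"dx":0,"dy":0,"dz":-0.001,"wx":0,"wy":0,"wz":0,"grip":1},{"dx":0,"dy":0,"dz":0,"wx":0,"wy":0,"wz":0,"grip":1},{"dx":0,"dy":0,"dz":0,"wx":0,"wy":0,"wz":0,"grip":1}]'
```

```text
time_s: 9.05
ee_pos: [563.4, 60.6, 42.1]
ee_rot: [-178.8, -48.8, 4.8]
force: [0.2, 0.3, -2.3]
gripper_width: 53.6
time_s: 9.35
ee_pos: [563.4, 60.6, 40.8]
ee_rot: [-178.8, -48.8, 4.8]
force: [0.9, -0.7, -2.6]
gripper_width: 54.1
time_s: 9.65
ee_pos: [563.8, 60.6, 40.3]
ee_rot: [-178.8, -48.9, 4.8]
force: [-0.0, 0.8, 1.0]
gripper_width: 53.9
```

Contact at TCP z≈40.3, which matches the tray floor (39–40), not the lip (45). Releasing.

```bash
python3 -m jog '[{"dx":0,"dy":0,"dz":-0.0005,"wx":0,"wy":0,"wz":0,"grip":1},{"dx":0,"dy":0,"dz":0,"wx":0,"wy":0,"wz":0,"grip":1},{"dx":0,"dy":0,"dz":0,"wx":0,"wy":0,"wz":0,"grip":-0.6},{"dx":0,"dy":0,"dz":0,"wx":0,"wy":0,"wz":0,"grip":-0.8},{"dx":0,"dy":0,"dz":0,"wx":0,"wy":0,"wz":0,"grip":-0.8},{"dx":0,"dy":0,"dz":0,"wx":0,"wy":0,"wz":0,"grip":-0.8},{"dx":0,"dy":0,"dz":0,"wx":0,"wy":0,"wz":0,"grip":-0.8},{"dx":0,"dy":0,"dz":0,"wx":0,"wy":0,"wz":0,"grip":-0.8}]' && python3 -m jog '[{"dx":-0.01,"dy":-0.0009,"dz":0.0,"wx":0,"wy":0,"wz":0,"grip":-0.8},{"dx":-0.015,"dy":-0.0013,"dz":0.002,"wx":0,"wy":0,"wz":0,"grip":-0.8},{"dx":-0.02,"dy":-0.0017,"dz":0.01,"wx":0,"wy":0,"wz":0,"grip":-0.8},{"dx":-0.02,"dy":-0.0017,"dz":0.02,"wx":0,"wy":0,"wz":0,"grip":-0.8},{"dx":-0.02,"dy":-0.0017,"dz":0.03,"wx":0,"wy":0,"wz":0,"grip":-0.8},{"dx":-0.02,"dy":-0.0017,"dz":0.03,"wx":0,"wy":0,"wz":0,"grip":-0.8},{"dx":0,"dy":0,"dz":0.03,"wx":0,"wy":0,"wz":0,"grip":-0.8},{"dx":0,"dy":0,"dz":0.03,"wx":0,"wy":0,"wz":0,"grip":-0.8},{"dx":0,"dy":0,"dz":0,"wx":0,"wy":0,"wz":0,"grip":-0.8},{"dx":0,"dy":0,"dz":0,"wx":0,"wy":0,"wz":0,"grip":-0.8}]'
python3 - <<'E'
from h import *
import cv2,pickle
print(env.state()["qpos"].round(1))
c=env.get_calibration("wrist");pickle.dump(c,open("w5.pkl","wb"))
b=env.grab_frame("wrist");cv2.imwrite("pics/w5.png",cv2.cvtColor(b,cv2.COLOR_RGB2BGR))
E
```

```text
time_s: 10.45
ee_pos: [563.4, 60.6, 39.2]
ee_rot: [-178.8, -48.8, 4.8]
force: [0.0, 0.0, 0.1]
gripper_width: 81.8
time_s: 11.45
ee_pos: [457.4, 53.7, 183.2]
ee_rot: [-178.4, -48.7, 4.8]
force: [0.1, -0.8, -0.2]
gripper_width: 81.6
[  3.3  -5.3 142.9 156.7   6.8 -67.9]
```

View pics/w5.png

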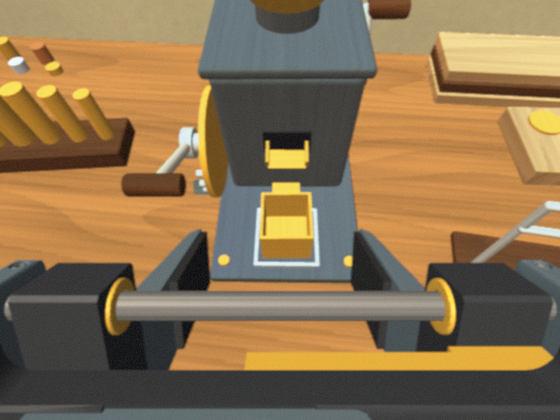

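The cup stands inside the tray, with the lips visible on the near, left and right sides of it (about (255–320, 208–265)) and the strap towards the counter. The lever is at rest with its knob at (124–184,184). I'll check the cup and knob numerically.

Run:
```python
from h import *
import cv2,pickle
c=pickle.load(open("w5.pkl","rb"))
im=cv2.imread("pics/w5.png");hsv=cv2.cvtColor(im,cv2.COLOR_BGR2HSV)
n=np.array([-np.sin(np.radians(5)),np.cos(np.radians(5))]);f=np.array([n[1],-n[0]])
def P(u,v,z): p=ray("wrist",u,v,z,c)[:2];return np.round([p@f,p@n,*p],1)
s=hsv[165:205,115:200];m=((s[...,2]<100)&((s[...,0]<15)|(s[...,0]>170))).astype(np.uint8)*255
cs,_=cv2.findContours(m,0,1);k=max(cs,key=cv2.contourArea);x,y,w,h=cv2.boundingRect(k);x+=115;y+=165
print("knob box",x,y,w,h,P(x,y+h/2,158),P(x+w,y+h/2,158))
lip=lambda p:p[1]<80 and p[2]>140
brass=lambda p:p[1]>150 and p[2]>70 and 15<=p[0]<35
for v in (225,235,245):
    l=[u for u in range(240,335) if lip(hsv[v,u])]; b=[u for u in range(240,335) if brass(hsv[v,u])]
    print(v,"lip",l[0],l[-1],P(l[0]-.5,v,21)[:2],P(l[-1]+.5,v,21)[:2],"cup",b[0],b[-1])
col=[(v,tuple(hsv[v,287])) for v in range(184,272)]
print([v for v,p in col if lip(p)],[v for v,p in col if brass(p)])
for v in (184,193,197,226,257,262,266):print(v,P(287,v,65)[0],P(287,v,15)[0],P(287,v,21)[0])
for v in (200,205,222,226):
    b=[u for u in range(240,335) if brass(hsv[v,u])];print(v,b[0],b[-1],P((b[0]+b[-1])/2,v,65)[:2],P(b[0],v,65)[1]-P(b[-1],v,65)[1])
```

```text
knob box 123 174 62 22 [530.8 134.7 517.1 180.4] [531.   86.7 521.4 132.6]
225 lip 255 318 [571.5  47.4] [572.  -28.3] cup 261 311
235 lip 254 319 [558.3  47.8] [558.8 -28.8] cup 261 311
245 lip 253 319 [545.5  48.2] [546.1 -28.2] cup 262 310
[261, 262, 263, 264, 265, 266] [184, 185, 186, 187, 188, 189, 190, 191, 192, 193, 194, 195, 196, 197, 198, 199, 200, 201, 202, 203, 204, 205, 206, 207, 208, 209, 210, 211, 212, 213, 214, 215, 216, 217, 218, 219, 220, 221, 222, 223, 224, 225, 226, 227, 228, 229, 230, 231, 232, 233, 234, 235, 236, 237, 238, 239, 240, 241, 242, 243, 244, 245, 246, 247, 248, 249, 250, 251, 252, 253, 254, 255, 256, 257]
184 599.6 635.9 631.6
193 587.5 621.7 617.6
197 582.2 615.6 611.6
226 546.5 573.7 570.4
257 512.2 533.6 531.1
262 507.1 527.6 525.1
266 503.0 522.8 520.4
200 262 309 [578.3  10.5] 50.7
205 262 310 [572.    9.9] 51.3
222 262 311 [551.2   9.3] 50.7
226 261 311 [546.5   9.8] 51.4
```

The cup and tray agree to about 2 mm. The knob is at (519.3,156.5), which agrees with the geometry. Next I'll turn the tool vertical, close the fingers and go above the knob.

```bash
python3 -m jog '[{"dx":0,"dy":0,"dz":0.02,"wx":-0.0124,"wy":0.1412,"wz":0,"grip":1},{"dx":0,"dy":0,"dz":0.02,"wx":-0.0124,"wy":0.1412,"wz":0,"grip":1},{"dx":0,"dy":0,"dz":0.01,"wx":-0.0124,"wy":0.1412,"wz":0,"grip":1},{"dx":0,"dy":0.02,"dz":0,"wx":-0.0124,"wy":0.1412,"wz":0,"grip":1},{"dx":0,"dy":0.02,"dz":0,"wx":-0.0124,"wy":0.1412,"wz":0,"grip":1},{"dx":0,"dy":0.02,"dz":0,"wx":-0.0124,"wy":0.1412,"wz":0,"grip":1},{"dx":0.02,"dy":0.02,"dz":0,"wx":0,"wy":0,"wz":0,"grip":1},{"dx":0.02,"dy":0.02,"dz":0,"wx":0,"wy":0,"wz":0,"grip":1},{"dx":0.016,"dy":0.002,"dz":0,"wx":0,"wy":0,"wz":0,"grip":1},{"dx":0,"dy":0,"dz":0,"wx":0,"wy":0,"wz":0,"grip":1}]' 30 && python3 -m jog '[{"dx":0,"dy":0,"dz":0,"wx":0,"wy":0,"wz":0,"grip":1},{"dx":0,"dy":0,"dz":0,"wx":0,"wy":0,"wz":0,"grip":1}]'
```

```text
time_s: 12.5
ee_pos: [527.0, 157.9, 205.8]
ee_rot: [-169.0, -46.7, 4.3]
force: [-0.6, 0.2, -0.3]
gripper_width: 5.2
time_s: 12.7
ee_pos: [525.2, 156.6, 206.9]
ee_rot: [-169.0, -46.8, 4.2]
force: [0.1, -1.0, 0.1]
gripper_width: 0.6
```

```bash
python3 -m jog '[{"dx":-0.02,"dy":0,"dz":0.03,"wx":0,"wy":0.14,"wz":0,"grip":1},{"dx":-0.02,"dy":0,"dz":0.03,"wx":0,"wy":0.14,"wz":0,"grip":1},{"dx":0,"dy":0,"dz":0,"wx":0,"wy":0.14,"wz":0,"grip":1},{"dx":0,"dy":0,"dz":0,"wx":0,"wy":0.14,"wz":0,"grip":1}]'; python3 -c "
from workcell import env
print(env.state()['qpos'].round(1))"
```

```text
time_s: 13.1
ee_pos: [523.4, 195.6, 236.4]
ee_rot: [-161.1, -38.5, 3.3]
force: [-0.4, 0.8, -0.3]
gripper_width: 0.6
[ 10.9   0.4 122.5  40.6  21.8  57.6]
```

```bash
cat > rv.py <<'E'
from h import *
from scipy.spatial.transform import Rotation as R
s=env.state();a=R.from_euler('xyz',s["ee_rot"],degrees=True);b=R.from_euler('xyz',[180,0,5],degrees=True)
print(s["ee_pos"].round(1),s["ee_rot"].round(1),s["qpos"].round(1),"rv",(b*a.inv()).as_rotvec().round(3))
E
python3 -m jog '[{"dx":0,"dy":0,"dz":0,"wx":0,"wy":0,"wz":0,"grip":1},{"dx":0,"dy":0,"dz":0,"wx":0,"wy":0,"wz":0,"grip":1}]'; python3 rv.py
```

```text
time_s: 13.3
ee_pos: [525.2, 196.1, 237.0]
ee_rot: [-161.1, -38.9, 3.3]
force: [-0.9, 0.4, -0.8]
gripper_width: 0.8
[525.2 196.1 237. ] [-161.1  -38.9    3.3] [ 11.    0.4 122.5  41.4  21.4  56.8] rv [-0.365  0.648 -0.083]
```

```bash
python3 -m jog '[{"dx":0,"dy":0,"dz":0,"wx":-0.046,"wy":0.081,"wz":-0.01,"grip":1},{"dx":0,"dy":0,"dz":0,"wx":-0.046,"wy":0.081,"wz":-0.01,"grip":1},{"dx":0,"dy":0,"dz":0,"wx":-0.046,"wy":0.081,"wz":-0.01,"grip":1},{"dx":0,"dy":0,"dz":0,"wx":-0.046,"wy":0.081,"wz":-0.01,"grip":1},{"dx":0,"dy":0,"dz":0,"wx":-0.046,"wy":0.081,"wz":-0.01,"grip":1},{"dx":0,"dy":0,"dz":0,"wx":-0.046,"wy":0.081,"wz":-0.01,"grip":1},{"dx":0,"dy":0,"dz":0,"wx":-0.046,"wy":0.081,"wz":-0.01,"grip":1},{"dx":0,"dy":0,"dz":0,"wx":-0.046,"wy":0.081,"wz":-0.01,"grip":1},{"dx":0,"dy":0,"dz":0,"wx":0,"wy":0,"wz":0,"grip":1}]'; python3 rv.py
```

```text
time_s: 14.2
ee_pos: [525.6, 200.1, 235.4]
ee_rot: [-179.1, -0.9, 5.6]
force: [0.0, -0.9, -0.2]
gripper_width: 0.4
[525.6 200.1 235.4] [-179.1   -0.9    5.6] [ 19.3  15.9  90.    0.7  73.  103.4] rv [-0.017  0.013 -0.011]
```

```bash
python3 -m jog '[{"dx":-0.004,"dy":-0.014,"dz":-0.01,"wx":-0.008,"wy":0.006,"wz":-0.005,"grip":1},{"dx":-0.004,"dy":-0.014,"dz":-0.01,"wx":-0.008,"wy":0.006,"wz":-0.005,"grip":1},{"dx":-0.004,"dy":-0.014,"dz":-0.015,"wx":0,"wy":0,"wz":0,"grip":1},{"dx":0,"dy":0,"dz":-0.01,"wx":0,"wy":0,"wz":0,"grip":1},{"dx":0,"dy":0,"dz":-0.01,"wx":0,"wy":0,"wz":0,"grip":1},{"dx":0,"dy":0,"dz":0,"wx":0,"wy":0,"wz":0,"grip":1},{"dx":0,"dy":0,"dz":0,"wx":0,"wy":0,"wz":0,"grip":1}]'; python3 rv.py
```

```text
time_s: 14.9
ee_pos: [513.4, 156.8, 182.2]
ee_rot: [179.9, -0.2, 4.9]
force: [0.4, 0.2, -0.1]
gripper_width: 0.4
[513.4 156.8 182.2] [179.9  -0.2   4.9] [ 1.58e+01  1.61e+01  9.77e+01 -1.00e-01  6.60e+01  1.01e+02] rv [0.001 0.004 0.002]
```

```bash
python3 -m jog '[{"dx":0,"dy":0,"dz":-0.008,"wx":0,"wy":0,"wz":0,"grip":1},{"dx":0,"dy":0,"dz":-0.007,"wx":0,"wy":0,"wz":0,"grip":1},{"dx":-0.003,"dy":0,"dz":-0.006,"wx":0,"wy":0,"wz":0,"grip":1},{"dx":-0.003,"dy":0,"dz":-0.006,"wx":0,"wy":0,"wz":0,"grip":1},{"dx":0,"dy":0,"dz":0,"wx":0,"wy":0,"wz":0,"grip":1}]' && python3 -m jog '[{"dx":-0.002,"dy":0,"dz":-0.009,"wx":0,"wy":0,"wz":0,"grip":1},{"dx":-0.002,"dy":0,"dz":-0.009,"wx":0,"wy":0,"wz":0,"grip":1},{"dx":-0.001,"dy":0,"dz":-0.009,"wx":0,"wy":0,"wz":0,"grip":1},{"dx":-0.001,"dy":0,"dz":-0.009,"wx":0,"wy":0,"wz":0,"grip":1},{"dx":0,"dy":0,"dz":0,"wx":0,"wy":0,"wz":0,"grip":1}]'
```

```text
time_s: 15.4
ee_pos: [506.9, 156.2, 154.9]
ee_rot: [179.9, -0.2, 4.9]
force: [-0.8, -0.7, 4.7]
gripper_width: 0.5
time_s: 15.9
ee_pos: [499.9, 156.1, 117.8]
ee_rot: [179.9, -0.0, 4.9]
force: [-2.2, -1.8, 4.2]
gripper_width: 0.5
```

```bash
python3 -m jog '[{"dx":0.0005,"dy":0,"dz":-0.008,"wx":0,"wy":0,"wz":0,"grip":1},{"dx":0.001,"dy":0,"dz":-0.008,"wx":0,"wy":0,"wz":0,"grip":1},{"dx":0.002,"dy":0,"dz":-0.008,"wx":0,"wy":0,"wz":0,"grip":1},{"dx":0.002,"dy":0,"dz":-0.007,"wx":0,"wy":0,"wz":0,"grip":1},{"dx":0.002,"dy":0,"dz":-0.005,"wx":0,"wy":0,"wz":0,"grip":1},{"dx":0,"dy":0,"dz":0,"wx":0,"wy":0,"wz":0,"grip":1},{"dx":0,"dy":0,"dz":0,"wx":0,"wy":0,"wz":0,"grip":1}]'; python3 rv.py
python3 - <<'E'
from h import *
import cv2
a=env.grab_frame("side")[130:270,180:340];b=env.grab_frame("wrist")
cv2.imwrite("pics/s9.png",cv2.cvtColor(a,cv2.COLOR_RGB2BGR))
im=np.hstack([cv2.resize(a,(440,385),interpolation=cv2.INTER_CUBIC),cv2.resize(b,(360,385))])
cv2.imwrite("pics/f1.png",cv2.cvtColor(im,cv2.COLOR_RGB2BGR))
E
```

```text
time_s: 16.6
ee_pos: [507.9, 156.6, 83.3]
ee_rot: [179.9, -0.1, 4.8]
force: [-5.0, 0.8, 5.1]
gripper_width: 0.6
[507.9 156.6  83.3] [ 1.799e+02 -1.000e-01  4.800e+00] [ 1.600e+01  2.130e+01  1.061e+02 -1.000e-01  5.260e+01  1.012e+02] rv [0.001 0.002 0.003]
```

View pics/f1.png

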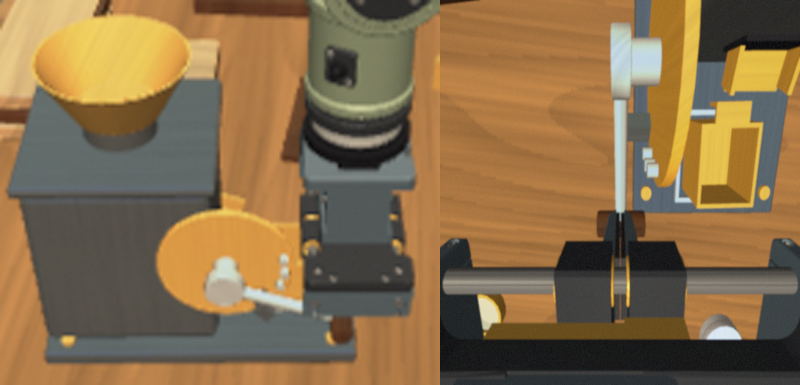

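The last picture shows the lever pressed below level, the fingertips on the knob at (620,220), and the cup standing inside the tray at (725,165). I'll work out the joint angle from the lever's slope and the knob's position in the side image.

Run:
```python
from h import *
import cv2
im=cv2.imread("pics/s9.png");hsv=cv2.cvtColor(im,cv2.COLOR_BGR2HSV)
pts=[]
for x in range(91,109):
    col=[y for y in range(98,118) if hsv[y,x,1]<60 and hsv[y,x,2]>140]
    if col: pts.append((x+180,np.mean(col)+130))
pts=np.array(pts);k=np.polyfit(pts[:,0],pts[:,1],1);print("lever line slope",k[0],"v@280",np.polyval(k,280),len(pts))
n=np.array([-np.sin(np.radians(5)),np.cos(np.radians(5))]);f=np.array([n[1],-n[0]])
def W(a,b,z): p=a*f+b*n;return np.array([p[0],p[1],z])
pf=558.8+60
# knob brown +y end
b=[(x+180,y+130) for y in range(112,128) for x in range(112,134) if hsv[y,x,2]<90 and hsv[y,x,1]>110 and (hsv[y,x,0]<15 or hsv[y,x,0]>170)]
b=np.array(b);print("brown",len(b),b.min(0) if len(b) else '',b.max(0) if len(b) else '')
for j in (0.7,.8,.85,.9,.95,1.0,1.1):
    a=.5-j
    P=lambda r,nn:np.array(proj("side",W(pf-r*np.cos(a),nn,110+r*np.sin(a))))
    p,q=P(25,110.5),P(70,110.5);sl=(q-p)[1]/(q-p)[0]
    print(j,"slope",round(sl,3),"v@280",round(p[1]+sl*(280-p[0]),1),"knob +y end",P(100,132.5).round(1),"pivot",P(0,110.5).round(1))
```

```text
lever line slope 0.18903877340409708 v@280 238.1536463708291 18
brown 35 [300 246] [307 254]
0.7 slope 0.135 v@280 236.4 knob +y end [305.6 247.1] pivot [260.5 233.8]
0.8 slope 0.209 v@280 237.8 knob +y end [304.3 250.1] pivot [260.5 233.8]
0.85 slope 0.248 v@280 238.6 knob +y end [303.5 251.6] pivot [260.5 233.8]
0.9 slope 0.288 v@280 239.4 knob +y end [302.6 253. ] pivot [260.5 233.8]
0.95 slope 0.329 v@280 240.2 knob +y end [301.6 254.4] pivot [260.5 233.8]
1.0 slope 0.372 v@280 241.0 knob +y end [300.5 255.8] pivot [260.5 233.8]
1.1 slope 0.465 v@280 242.8 knob +y end [298.1 258.4] pivot [260.5 233.8]
```

```bash
python3 -m jog '[{"dx":0.002,"dy":0,"dz":0,"wx":0,"wy":0,"wz":0,"grip":1},{"dx":0.002,"dy":0,"dz":-0.001,"wx":0,"wy":0,"wz":0,"grip":1},{"dx":0.002,"dy":0,"dz":-0.001,"wx":0,"wy":0,"wz":0,"grip":1},{"dx":0,"dy":0,"dz":-0.001,"wx":0,"wy":0,"wz":0,"grip":1},{"dx":0,"dy":0,"dz":0,"wx":0,"wy":0,"wz":0,"grip":1},{"dx":0,"dy":0,"dz":0,"wx":0,"wy":0,"wz":0,"grip":1}]'
cat > ang.py <<'E'
from h import *
import cv2
from scipy.ndimage import zoom
c=env.get_calibration("side")
im=cv2.cvtColor(env.grab_frame("side"),cv2.COLOR_RGB2BGR);hsv=cv2.cvtColor(im,cv2.COLOR_BGR2HSV)
pts=[]
for x in range(272,289):
    col=[y for y in range(226,252) if hsv[y,x,1]<70 and hsv[y,x,2]>130]
    w=[float(hsv[y,x,2])-100 for y in col]
    if col: pts.append((x,np.average(col,weights=w),len(col)))
pts=np.array(pts);k=np.polyfit(pts[:,0],pts[:,1],1);print("slope",k[0].round(3),"v@280",np.polyval(k,280).round(2),"thick",pts[:,2])
b=np.array([(x,y) for y in range(238,264) for x in range(290,314) if hsv[y,x,2]<90 and hsv[y,x,1]>110 and (hsv[y,x,0]<15 or hsv[y,x,0]>170)])
print("brown",len(b),b.min(0),b.max(0),b.mean(0))
s=env.state();print(s["ee_pos"].round(1),s["force"].round(1),s["qvel"].round(2))
E
python3 ang.py
```

```text
time_s: 17.3
ee_pos: [511.3, 156.2, 80.0]
ee_rot: [179.9, 0.2, 4.8]
force: [-10.1, 0.1, 8.2]
gripper_width: 0.5
slope 0.127 v@280 238.24 thick [ 5.  4.  5.  5.  5.  5.  5.  4.  5.  8. 10.  8.  8.  5.  5.  4.]
brown 34 [299 247] [306 255] [303.52941176 251.91176471]
[511.3 156.2  80. ] [-9.4  0.7  8.1] [ 0.04 -0.07 -0.01 -0.05 -0.11  0.06]
```

Run:
```python
from h import *
import cv2
n=np.array([-np.sin(np.radians(5)),np.cos(np.radians(5))]);f=np.array([n[1],-n[0]])
def Pj(j,nn): a=.5-j;p=(618.8-100*np.cos(a))*f+nn*n;return np.array(proj("side",np.array([p[0],p[1],110+100*np.sin(a)])))
def brown(im,y0,y1):
    hsv=cv2.cvtColor(im,cv2.COLOR_BGR2HSV)
    b=np.array([(x,y) for y in range(y0,y1) for x in range(290,314) if hsv[y,x,2]<90 and hsv[y,x,1]>110 and (hsv[y,x,0]<15 or hsv[y,x,0]>170)])
    return b.min(0),b.max(0),b[b[:,1]>=b[:,1].max()-3].mean(0)
r0=brown(cv2.imread("pics/side0.png"),205,240)
r1=brown(cv2.cvtColor(env.grab_frame("side"),cv2.COLOR_RGB2BGR),238,264)
print(r0,Pj(0,132.5),"\n",r1)
off=r0[2]-Pj(0,132.5)
for j in (.75,.8,.85,.9,.95,1.): print(j,(Pj(j,132.5)+off).round(1))
```

```text
(array([298, 209]), array([306, 226]), array([302.25, 224.5 ])) [301.8582547  224.57596816] 
 (array([299, 247]), array([306, 255]), array([303.42857143, 253.42857143]))
0.75 [305.4 248.6]
0.8 [304.7 250.1]
0.85 [303.9 251.5]
0.9 [303. 253.]
0.95 [302.  254.4]
1.0 [300.9 255.7]
```

Calibrated against the rest picture, the joint reads 0.88–0.91, and the TCP height gives 0.90. I'll hold briefly, check that it is steady, and hand in.

```bash
python3 -m jog '[{"dx":0,"dy":0,"dz":0,"wx":0,"wy":0,"wz":0,"grip":1},{"dx":0,"dy":0,"dz":0,"wx":0,"wy":0,"wz":0,"grip":1},{"dx":0,"dy":0,"dz":0,"wx":0,"wy":0,"wz":0,"grip":1},{"dx":0,"dy":0,"dz":0,"wx":0,"wy":0,"wz":0,"grip":1},{"dx":0,"dy":0,"dz":0,"wx":0,"wy":0,"wz":0,"grip":1}]' && python3 -c "
from workcell import env
print(env.job_done())"
```

```text
time_s: 17.9
ee_pos: [511.3, 156.2, 80.0]
ee_rot: [179.9, 0.2, 4.8]
force: [-9.2, 1.1, 7.6]
gripper_width: 0.3
the job is handed in; nothing more can be done
None
```

The job is handed in at about 18 s of the 48 s allowed; no verdict was reported. I lifted the large brass cup off its hook bar, set it in the tray, let go, then pressed the lever to the third notch with the shut fingertips and held it there.

**Cup:** After release the pictures showed it upright inside the tray lips, about 1–2 mm off centre, with the lever still at rest. It was still standing in the tray in the last picture, with the lever held down.

**Lever:** At the last check the arm was steady at TCP height 80.0 mm, and the force from the lever was about 12 N. The joint angle came out at 0.90 from TCP height and 0.88–0.91 from the knob in the side image.

**Checks that disagreed or failed:**
- The lever-slope estimate read lower, about 0.78 before the final small press. I set it aside because the dial studs spoiled the fit.
- About 9 N of the lever force is sideways, so the fingertips probably rest on the knob's shoulder rather than squarely on top.
- The first move was refused for missing fields.
- The elbow limit left the tool about 20 mm forward of and 26 mm above one staging point.
- The turn back to vertical stalled near a wrist singularity and I redid it away from the objects.
- I made no separate check at the end of the pill box, loupe and scale block, but no unexpected contact forces showed.

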